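# Dial open the mould box

### The job

Open the locked mould box. Reading the dial's red pointer like a clock hand, with the red mark at the top of the scale as 12, turn it left (anticlockwise) to 11, then right to 2, then left to 12, pausing for a second on each. Then pull the drawer out to its stop and let go, leaving the dial on 12 and all the loose things around the box where they are.

Things in the scene. Friction and masses are not known exactly. Their poses are not given: they have to be found in the camera images.
- mould_box: aluminium lock box fixed to the table, 240 mm wide (y), 243 deep (x). Origin: middle of the lower edge of its front (robot-side) face; x points to its rear, y left, z up. From the front: a flat lip 60 mm deep at z = 75 mm; a panel sloping up to the rear at 35 degrees to the horizontal, 131 mm along the slope, with the dial; a flat top at z = 150 mm. The drawer is in the front face.
- dial_grip (a point): middle of the dial's grip, on its axis, 27 mm out from the panel. Dial: dark disc, 80 mm across, 10 thick, with a white grip bar on it, 60 long, 14 wide, 10 to 44 mm out from the panel. z axis: the dial's axis, out of the panel, 35 degrees from vertical, leaning to the front; x: along the bar to the pointer end (red stripe, red nose on the disc); y: across the bar. The axes turn with it.
- dial_centre (a point): fixed point on the panel at the dial's axis (114 mm behind the box's front face, 113 mm high; axes are the box's). Around it, on a black plate, is a fixed scale without numerals: 12 marks as on a clock, 30 degrees apart, 44 to 60 mm from the axis. The wide red one, straight up the slope, is 12; the others are white, longer at 3, 6 and 9.
- dial (a joint): dial angle, rad: 0 with the pointer on 12, growing clockwise as seen facing the panel (11 is -0.524, 2 is +1.047). It starts between about 12:30 and 2, turns only from -1.4 to +1.5, stays where it is left, and needs about 0.06 N m.
- drawer_handle (a point): middle of the drawer's blue bow handle: a level round bar, 10 mm thick, 110 mm long (along the box's y), 46 mm above the table, its centre line 45 mm in front of the box's front face when shut (32 mm free between bar and drawer front); open above. It moves with the drawer; its axes are the box's.
- drawer (a joint): how far the drawer is out, m: 0 shut, 0.080 at its stop, sliding straight along the box's -x; 2 N of friction plus 8 N per m/s. The lock holds it within about 4 mm unless the dial is on 12.
- stamp: bystander: small brass stamp with a wooden knob, 44 mm across, 30 mm high, standing on the left end of the flat lip of the mould box; origin at the centre of its underside
- mooncake1: bystander: baked golden mooncake, 66 mm across, 26 mm high, on the table to the right of the mould box (seen from the robot); origin at the centre of its underside
- mooncake2: bystander: a like mooncake, behind the first; origin at the centre of its underside
- mooncake3: bystander: a like mooncake, on the table to the left of the mould box; origin at the centre of its underside
- bowl: bystander: steel bowl, 110 mm across, 50 mm high, at the left of the table; origin under its centre
- brush: bystander: flour brush lying on the table at the right
- paddle: bystander: wooden cake-mould paddle, 24 mm thick, lying on the table at the far left

How it is judged:
On the way, in this order (a step that is already met when the one before it is completed fails the run):
1. the dial rests on 11 (value of joint dial between -0.6436 and -0.4036 rad), for 0.3 s.
2. then the dial rests on 2 (value of joint dial between 0.9272 and 1.1672 rad), for 0.3 s.
3. then the dial rests on 12 (value of joint dial between -0.12 and 0.12 rad), for 0.3 s.
4. then the drawer is pulled out to its stop (value of joint drawer above 0.07 m), for 0.2 s.
At the end, for the whole second after the job is handed in: the drawer is at least 70 mm out (stop at 80) and at rest, and the dial stands within 0.15 rad of 12 (on the way it must rest 0.3 s within 0.12 rad of 11, of 2 and of 12, in this order); no bystander was moved 25 mm or more (value of joint drawer above 0.07 m and value of joint dial between -0.15 and 0.15 rad and velocity of joint drawer between -0.01 and 0.01 m/s); the robot touches nothing.
It fails at once if a loose thing around the box is shifted by more than 25 mm (distance of any of stamp, mooncake1, mooncake2, mooncake3, bowl, brush, paddle from where it was at the start of the episode above 0.025 m).
It also fails if it takes over 58 s, if anything falls off the work surface, if the arm or the gripper's body presses on something with over 40 N, if the wrist force passes 120 N, or if a joint passes its speed limit or range.

### The arm

A 7-joint arm with a two-finger parallel gripper is mounted at the origin on the work surface. World frame = base frame: x ahead of the robot, y to its left, z up, the work surface at z = 0. Lengths are in m, angles in rad, forces in N, time in s.
With the tool pointing down it reaches from about 0.425 to 0.875 m from the base axis. Payload 4.7 kg.
Tool frame: the origin (TCP) lies midway between the tips of the shut fingers; the grasp point (between the pads) lies 19 mm behind it; x points along the fingers, y is the direction in which the jaws open and shut, and the axes are right-handed (so a half turn about x gives the same grasp; the last joint's range is limited). The gripper opens to 87 mm and grips with 3 to 60 N. Pads are 19 mm wide; open, the fingers measure 117 mm over their backs; the gripper's body (75 mm by 190 mm) begins 51 mm behind the grasp point.
Start: joints at [1.245, 0.321, -0.07, 1.45, 0.023, 1.371, -0.057], TCP at [0.217, -0.613, 0.223] pointing down, gripper open.
Joint ranges: [-2.86, 2.86], [-0.3, 2.09], [-1.38, 1.24], [0.06, 2.45], [-1.56, 4.7], [0.09, 2.05], [-2.69, 2.69]. Speed limits (rad/s): [2.57, 2.57, 3.14, 3.14, 3.14, 3.14, 3.14].

### API

Orientations are given as a rotation vector (axis times angle).
In Python, from bench import ctrl gives the robot as it stands. The module is installed in compiled form; this text tells all that it offers.
- The arm moves only by the tool servo_tool, never from a script. Its arguments are lists of equal length, an entry for each row: "dp": the shift along the tool's x, y, z in units of 25 mm (1.0 is 25 mm), a list of three; "yaw": the turn about the tool's x in units of 6 degrees (1.0 is 6 degrees). A call has exactly 5 rows; each row shifts and turns the commanded pose from where the row before left it, along the tool's axes as they then stand; what a row does not reach is not made up. A row lasts 1/10 s, in which the tool goes at most 50 mm and 8.59 degrees, less where a joint would pass 70% of its speed; a pose out of reach is approached as far as the arm can. A call is refused whole if a number of a shift passes 1 or a number of a turn 1, either way. A call with a gripper value outside its range is refused whole. "fingers" is the opening, from 0 (shut) to 1 (fully open), set as the call begins (left out, the last holds). The fingers move at their own pace and stop on an object; "grip_force" is the grip in N (left out, the last holds). Time passes only in rows, so rows that do not move let the fingers close, or fill a call up. It gives the time, the measured TCP pose, the force and the opening at its end, in the units of the state.
- ctrl.get_state(): the state, without advancing time (a new reading comes with each control period).
- ctrl.get_image(name): name is "side" or "top"; returns (picture, depth): 384x512x3 uint8, red, green, blue; 384x512 float32, m along the optical axis (not along the pixel's ray), 0 where there is no reading.
- ctrl.camera_info(name): a dict with "fx", "fy", "cx", "cy" (pixels), "extrinsics" (4x4, takes a point from world to camera coordinates). Camera axes: x right, y down, z forward; pixel columns grow to the right and rows downward; lengths in m; the calibration is good to about 2 mm. A picture is of the moment at which its call begins. camera_info takes no time and is no camera call.
- ctrl.close_job(): hands the job in, once; it reports no verdict.
Trained networks look in the newest picture that a camera, given by its name, has taken for a name from the list of things; names that differ only in an ending like _2 or _b are one class to them, and where a whole thing is asked for, a point or a joint stands for the part that bears it (a point fixed in the world has none). Each returns a list of dicts, best first, with "score" (0 to 1); they miss things now and then, are a little off and sometimes report something else, mostly with a low value. They report only what shows in the picture. A call takes as long as a camera call.
- ctrl.search_frame(camera, label): "extent" ([left, top, right, bottom] in pixels, round what is visible of it).
- ctrl.cut_out(camera, label): "region" (384x512 bool, what is visible of it) and "extent" ([left, top, right, bottom] in pixels, round what is visible of it).
The state is a dict: "time": time; "joint_positions": joint angles; "qd": joint speeds; "joint_torque": joint torques, N m; "position": TCP position; "tool_rot": TCP orientation; "ft_force": force on the tool from outside, world axes, zero at the start; "torque": the same for the moment, N m; "grip_width": opening from 0.0 (shut) to 1.0 (fully open).
Only numpy, scipy, OpenCV 4.12 (cv2) and the standard library are available. Lean on these libraries where they do the work, as an engineer would, in place of code of your own. Each camera call takes 0.05 s, during which the arm holds its last target.

## Working session

There is one attempt and no reset: what is moved stays moved. The work goes in short steps, Python scripts to look and compute and a tool call to move; the robot and the scene stay as the last step left them, time stands still between calls to the robot, and variables do not carry over. Pictures are saved under pics/ and viewed, and the job is handed in when it is done.

Besides the shell and the picture viewer there is one more tool, called after "Emit:" by a JSON object that holds its "op" and its "data". servo_tool: Moves the arm, as the interface text tells. Its arguments: {"type":"object","properties":{"dp":{"type":"array","items":{"type":"array","items":{"type":"number"}}},"yaw":{"type":"array","items":{"type":"number"}},"fingers":{"type":"number"},"grip_force":{"type":"number"}},"required":["dp","yaw"]}

```bash
mkdir -p pics
cat > h.py <<'E'
import numpy as np, cv2
from scipy.spatial.transform import Rotation as R
from bench import ctrl
def info(n):
    i=ctrl.camera_info(n);K=np.array([[i['fx'],0,i['cx']],[0,i['fy'],i['cy']],[0,0,1.]]);return K,np.array(i['extrinsics'])
def cloud(n,d):
    K,T=info(n);v,u=np.mgrid[:384,:512];P=np.stack([(u-K[0,2])/K[0,0]*d,(v-K[1,2])/K[1,1]*d,d],-1)
    Ti=np.linalg.inv(T);return P@Ti[:3,:3].T+Ti[:3,3]
def proj(n,P):
    K,T=info(n);c=np.atleast_2d(P)@T[:3,:3].T+T[:3,3];c=c@K.T;return c[:,:2]/c[:,2:]
def snap(n,name):
    p,d=ctrl.get_image(n);cv2.imwrite('pics/'+name,p[:,:,::-1]);return p,d
E
python3 - <<'E'
from h import *
s=ctrl.get_state();print(s['time'],s['position'],s['tool_rot'],R.from_rotvec(s['tool_rot']).as_matrix().round(3),s['grip_width'])
for n in('top','side'):
    p,d=snap(n,n+'0.png');np.savez(n+'0.npz',p=p,d=d);print(info(n))
E
```

```text
0.0 [ 0.21642726 -0.61232825  0.22145091] [ 2.03735398  0.35154862 -2.03820419] [[-0.001  0.333 -0.943]
 [ 0.002 -0.943 -0.333]
 [-1.    -0.002  0.   ]] 0.9996607117129284
(array([[399.58390141,   0.        , 258.49545932],
       [  0.        , 399.58390141, 192.694473  ],
       [  0.        ,   0.        ,   1.        ]]), array([[-0.00698189, -0.99983062,  0.01702888,  0.01559628],
       [-0.98951209,  0.00445076, -0.14438146,  0.56466898],
       [ 0.14428121, -0.01785834, -0.98937557,  1.19501741],
       [ 0.        ,  0.        ,  0.        ,  1.        ]]))
(array([[382.59563306,   0.        , 252.8474358 ],
       [  0.        , 382.59563306, 195.79332845],
       [  0.        ,   0.        ,   1.        ]]), array([[-0.92556214, -0.37859365, -0.00125691,  0.53525538],
       [-0.23237206,  0.57070349, -0.78759174,  0.21284505],
       [ 0.29889456, -0.72867303, -0.61619612,  1.03240505],
       [ 0.        ,  0.        ,  0.        ,  1.        ]]))
```

View pics/top0.png

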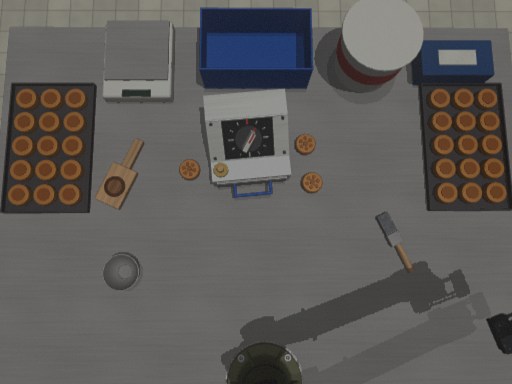

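View pics/side0.png

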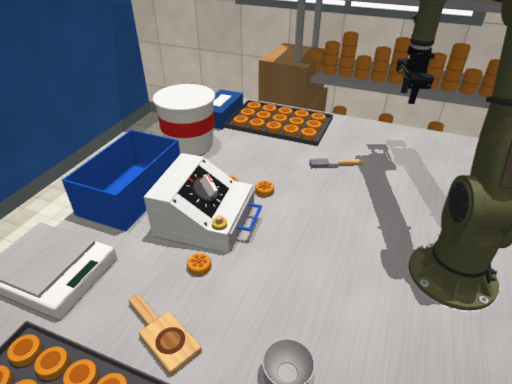

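```bash
cat > fit.py <<'E'
from h import *
from scipy.optimize import least_squares
pts=[]
for n in('top','side'):
    d=np.load(n+'0.npz')['d'];C=cloud(n,d)
    r=ctrl.cut_out(n,'mould_box')
    print(n,[(q['score'],q['extent']) for q in r])
    m=r[0]['region'].astype(np.uint8);m=cv2.erode(m,np.ones((3,3)))>0
    # drop depth edges
    g=cv2.morphologyEx(d,cv2.MORPH_GRADIENT,np.ones((3,3)))
    m&=(d>0)&(g<0.03)
    P=C[m];P=P[P[:,2]>0.02];print(len(P),P.min(0),P.max(0));pts.append(P)
def boxres(p,P):
    x,y,a=p;c,s=np.cos(a),np.sin(a);X=P[:,0]-x;Y=P[:,1]-y
    bx=c*X+s*Y;by=-s*X+c*Y;bz=P[:,2]
    poly=np.array([[0,0],[0,.075],[.06,.075],[.06+.131*np.cos(np.radians(35)),.15],[.243,.15],[.243,0]])
    D=np.full(len(P),9.)
    q=np.stack([bx,bz],-1);
    for i in range(5):
        A,B=poly[i],poly[i+1];t=np.clip(((q-A)@(B-A))/((B-A)@(B-A)),0,1);dd=np.hypot(*(q-A-t[:,None]*(B-A)).T)
        e=np.maximum(np.abs(by)-.12,0);D=np.minimum(D,np.hypot(dd,e))
    inside=np.abs(np.abs(by)-.12)
    D=np.minimum(D,np.where(np.abs(by)>.1,inside,9))
    return D
c0=np.vstack(pts).mean(0)
for name,P in(('both',np.vstack(pts)),('top',pts[0]),('side',pts[1])):
    best=None
    for a0 in(-.1,0,.1):
        f=least_squares(lambda p:boxres(p,P),[c0[0]-.12,c0[1],a0],loss='soft_l1',f_scale=.003)
        if best is None or f.cost<best.cost:best=f
    print(name,best.x,best.cost,np.median(boxres(best.x,P)))
    if name=='both': X=best.x
np.save('box.npy',X)
E
python3 fit.py
python3 - <<'E'
from h import *
x,y,a=np.load('box.npy');c,s=np.cos(a),np.sin(a)
W=lambda b:np.array([x+c*b[0]-s*b[1],y+s*b[0]+c*b[1],b[2]])
ims=[]
k=35*np.pi/180
for n in('top','side'):
    im=np.load(n+'0.npz')['p'][:,:,::-1].copy();
    u=proj(n,[W((.114,0,.113))])[0];M=np.array([[6,0,200-6*u[0]],[0,6,200-6*u[1]]]) if 0 else np.array([[5,0,200-5*u[0]],[0,5,250-5*u[1]]])
    im=cv2.warpAffine(im,M,(400,500),flags=cv2.INTER_CUBIC)
    def dot(b,col):
        q=proj(n,[W(b)])[0];q=M[:,:2]@q+M[:,2];cv2.circle(im,tuple(int(v) for v in q),3,col,-1)
    for b in[(0,.12,.075),(0,-.12,.075),(.167,.12,.15),(.167,-.12,.15),(.243,.12,.15),(.243,-.12,.15),(.06,.12,.075),(.06,-.12,.075)]:dot(b,(0,255,0))
    for t in range(12):
        th=t*np.pi/6;r=.052;dot((.114+r*np.cos(th)*np.cos(k),-r*np.sin(th),.113+r*np.cos(th)*np.sin(k)),(255,0,255))
    dot((-.045,.055,.046),(0,255,255));dot((-.045,-.055,.046),(0,255,255))
    ims.append(im)
cv2.imwrite('pics/ov1.png',np.hstack(ims))
E
```

```text
top [(0.75, [203.3, 88.8, 291.8, 194.4])]
6427 [ 0.5560781  -0.08052278  0.04564265] [0.85382146 0.17139222 0.16686217]
side [(0.91, [144.4, 152.7, 263.2, 254.1]), (0.57, [309.3, 158.1, 362.4, 166.5])]
6044 [ 0.55348904 -0.07964851  0.02006001] [0.85116763 0.1788202  0.16187923]
both [0.60165486 0.03443222 0.09115119] 0.06149911372730607 0.0015135203319149027
top [0.60257445 0.03938292 0.08829885] 0.034100598498038204 0.0018140211332862098
side [0.59990396 0.03447434 0.08958747] 0.025865114539780278 0.001267875796103872
```

View pics/ov1.png

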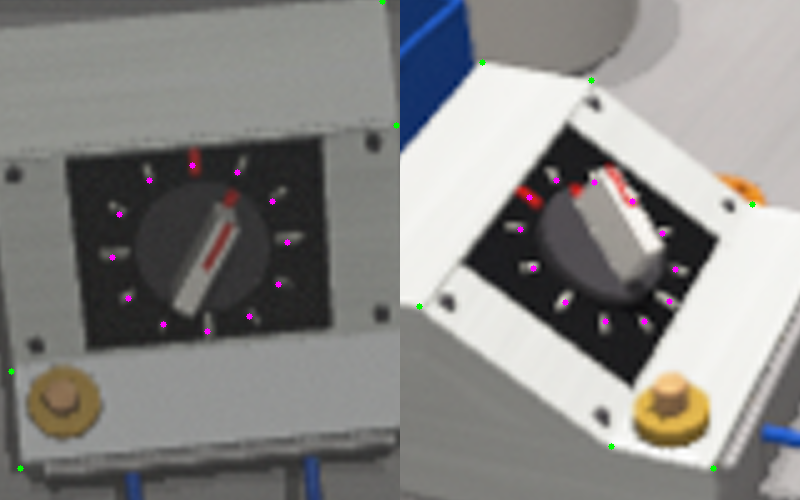

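```bash
cat >> h.py <<'E'
try:
    bx,by,ba=np.load('box.npy')
except Exception: pass
k=np.radians(35)
RB=R.from_euler('z',ba).as_matrix();TB=np.array([bx,by,0.])
W=lambda b:RB@np.array(b)+TB
def dial(tag=None):
    out=[]
    for n in('top','side'):
        p,d=ctrl.get_image(n)
        if tag:cv2.imwrite(f'pics/{n}_{tag}.png',p[:,:,::-1])
        C=(cloud(n,d)-TB)@RB-np.array([.114,0,.113])
        u=C@np.array([np.cos(k),0,np.sin(k)]);v=-C[...,1];s=C@np.array([-np.sin(k),0,np.cos(k)])
        q=p.astype(int);red=(q[...,0]-np.maximum(q[...,1],q[...,2])>45)
        m=red&(np.hypot(u,v)<.042)&(s>.004)&(s<.055)
        out.append((n,int(m.sum()),round(float(np.arctan2(v[m].sum(),u[m].sum())),3)))
    return out
def st():
    s=ctrl.get_state();M=R.from_rotvec(s['tool_rot']).as_matrix()
    print('t',round(s['time'],2),'p',np.round(s['position'],4),'A',np.degrees(np.arctan2(M[1,1],M[0,1])).round(2),'q',np.round(s['joint_positions'],2),'F',np.round(s['ft_force'],1),'w',round(s['grip_width'],3));return s
E
sed -i 's/except Exception: pass/except Exception: bx=by=ba=0/' h.py
python3 - <<'E'
from h import *
np.save('box.npy',[.6015,.0355,.0905])
E
python3 - <<'E'
from h import *
print(dial('a'));st()
print(W((.093,0,.135)),W((-.045,0,.03)))
E
```

```text
[('top', 15, 0.575), ('side', 25, 0.496)]
t 0.3 p [ 0.2166 -0.6127  0.2222] A -70.53 q [ 1.25  0.32 -0.07  1.45  0.02  1.37 -0.06] F [ 0.9  0.2 -0.9] w 1.006
[0.69411941 0.04390502 0.135     ] [0.55668415 0.03143306 0.03      ]
```

Emit:
{"op": "servo_tool", "data": {"dp": [[0,-0.6,-0.9],[0,-0.6,-0.9],[0,-0.6,-0.9],[0,-0.6,-0.9],[0,-0.6,-0.9]], "yaw": [0,0,0,0,0]}}

```text
time: 0.8
position: [0.2982, -0.5037, 0.2226]
tool_rot: [2.037, 0.349, -2.037]
ft_force: [0.7, -0.1, 0.1]
grip_width: 1.0
```

Emit:
{"op": "servo_tool", "data": {"dp": [[0,-0.6,-0.9],[0,-0.6,-0.9],[0,-0.6,-0.9],[0,-0.6,-0.9],[0,-0.6,-0.9]], "yaw": [0,0,0,0,0]}}

```text
time: 1.3
position: [0.3793, -0.3955, 0.2227]
tool_rot: [2.037, 0.349, -2.037]
ft_force: [0.5, 0.4, -0.8]
grip_width: 1.003
```

Emit:
{"op": "servo_tool", "data": {"dp": [[0,-0.6,-0.9],[0,-0.6,-0.9],[0,-0.6,-0.9],[0,-0.6,-0.9],[0,-0.6,-0.9]], "yaw": [0,0,0,0,0]}}

```text
time: 1.8
position: [0.4604, -0.2873, 0.2227]
tool_rot: [2.037, 0.349, -2.037]
ft_force: [-0.1, 0.3, 0.3]
grip_width: 1.003
```

Emit:
{"op": "servo_tool", "data": {"dp": [[0,-0.6,-0.9],[0,-0.6,-0.9],[0,-0.6,-0.9],[0,-0.6,-0.9],[0,-0.6,-0.9]], "yaw": [0,0,0,0,0]}}

```text
time: 2.3
position: [0.5414, -0.1791, 0.2226]
tool_rot: [2.037, 0.349, -2.037]
ft_force: [0.7, -0.5, 0.2]
grip_width: 1.0
```

Emit:
{"op": "servo_tool", "data": {"dp": [[0,-0.6,-0.9],[0,-0.6,-0.9],[0,-0.6,-0.9],[0,-0.6,-0.9],[0,-0.6,-0.9]], "yaw": [0,0,0,0,0], "fingers": 0.4}}

```text
time: 2.8
position: [0.6225, -0.071, 0.2225]
tool_rot: [2.037, 0.349, -2.037]
ft_force: [0.1, 0.6, -0.3]
grip_width: 0.629
```

Emit:
{"op": "servo_tool", "data": {"dp": [[0,0,0],[0,0,0],[0,0,0],[0,0,0],[0,0,0]], "yaw": [-1,-1,-1,-1,-1]}}

```text
time: 3.3
position: [0.6219, -0.0719, 0.2224]
tool_rot: [1.705, 0.79, -1.706]
ft_force: [1.0, -0.1, -0.2]
grip_width: 0.403
```

Emit:
{"op": "servo_tool", "data": {"dp": [[0,0,0],[0,0,0],[0,0,0],[0,0,0],[0,0,0]], "yaw": [-1,-1,-1,-1,-1]}}

```text
time: 3.8
position: [0.6219, -0.0719, 0.2224]
tool_rot: [1.34, 1.119, -1.34]
ft_force: [0.0, -1.2, -0.3]
grip_width: 0.395
```

Emit:
{"op": "servo_tool", "data": {"dp": [[0,0,0],[0,0,0],[0,0,0],[0,0,0],[0,0,0]], "yaw": [-1,-1,-1,-1,-1]}}

```text
time: 4.3
position: [0.6219, -0.072, 0.2225]
tool_rot: [0.952, 1.352, -0.952]
ft_force: [-0.9, 0.1, 0.9]
grip_width: 0.399
```

Emit:
{"op": "servo_tool", "data": {"dp": [[0,0,0],[0,0,0],[0,0,0],[0,0,0],[0,0,0]], "yaw": [-1,-1,-1,-1,-1]}}

```text
time: 4.8
position: [0.6219, -0.072, 0.2225]
tool_rot: [0.55, 1.5, -0.55]
ft_force: [0.0, 0.0, -0.6]
grip_width: 0.4
```

Emit:
{"op": "servo_tool", "data": {"dp": [[0,0,0],[0,0,0],[0,0.8,0],[0,0.8,0],[0,0.8,0.1]], "yaw": [-0.8,-0.8,0,0,0]}}

```text
time: 5.3
position: [0.6551, -0.0213, 0.2225]
tool_rot: [0.423, 1.529, -0.424]
ft_force: [-0.8, 0.0, -0.1]
grip_width: 0.395
```

Emit:
{"op": "servo_tool", "data": {"dp": [[0,0.8,0],[0,0.8,0],[0,0.8,0],[0,0.66,0],[0,0,0]], "yaw": [0,0,0,0,0]}}

```text
time: 5.8
position: [0.6944, 0.0472, 0.2222]
tool_rot: [0.422, 1.531, -0.419]
ft_force: [-0.3, 0.3, 0.3]
grip_width: 0.403
```

Run:
```python
from h import *
print(dial('b'));st()
a=[cv2.imread(f'pics/{n}_b.png') for n in('top','side')]
cv2.imwrite('pics/b.png',np.hstack([cv2.resize(a[0][80:210,180:310],(400,400)),cv2.resize(a[1][60:270,120:330],(400,400))]))
```

```text
[('top', 0, 0.0), ('side', 17, 0.528)]
t 5.9 p [0.6941 0.0438 0.2223] A 59.09 q [ 0.46  0.55 -0.84  1.3   0.4   1.47  0.68] F [ 0.1 -1.4 -0.1] w 0.398
```

View pics/b.png

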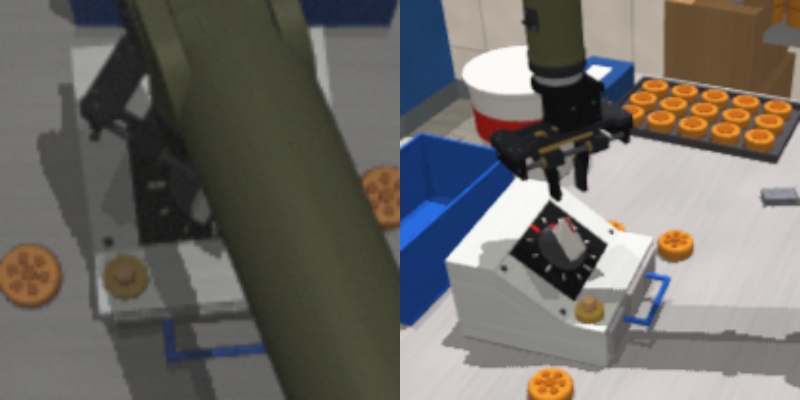

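Emit:
{"op": "servo_tool", "data": {"dp": [[0.8,0,0],[0.8,0,0],[0.8,0,0],[0.5,0,0],[0.3,0,0]], "yaw": [0,0,0,0,0]}}

```text
time: 6.4
position: [0.6937, 0.0423, 0.1414]
tool_rot: [0.423, 1.53, -0.425]
ft_force: [-0.7, 0.0, 0.1]
grip_width: 0.398
```

```bash
cat > look.py <<'E'
import sys
from h import *
t=sys.argv[1]
print(dial(t));st()
a=cv2.imread(f'pics/side_{t}.png')
cv2.imwrite(f'pics/{t}.png',cv2.resize(a[120:270,130:280],(600,600),interpolation=cv2.INTER_CUBIC))
E
python3 look.py c
```

```text
[('top', 0, 0.0), ('side', 18, 0.441)]
t 6.5 p [0.6938 0.043  0.1417] A 59.02 q [ 0.46  0.6  -0.82  1.4   0.44  1.33  0.65] F [ 0.3 -0.5 -0.5] w 0.405
```

View pics/c.png

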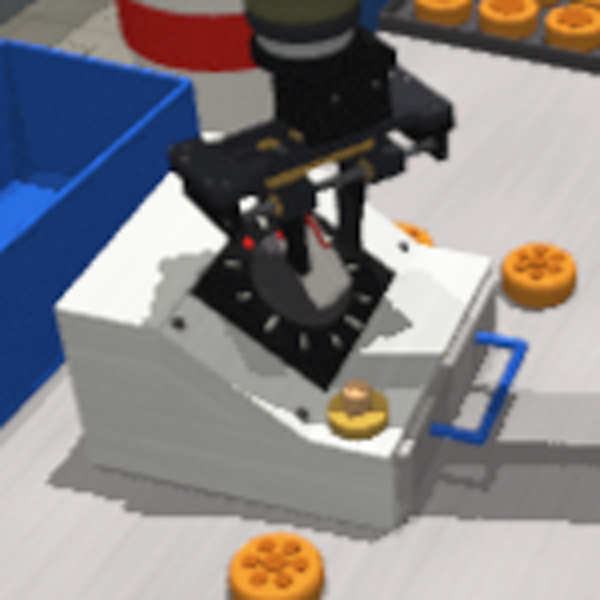

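Emit:
{"op": "servo_tool", "data": {"dp": [[0.25,0,0],[0,0,0],[0,0,0],[0,0,0],[0,0,0]], "yaw": [0,0,0,0,0], "fingers": 0.1, "grip_force": 12}}

```text
time: 7.0
position: [0.6946, 0.0443, 0.1367]
tool_rot: [0.423, 1.528, -0.422]
ft_force: [0.7, -0.5, 0.2]
grip_width: 0.21
```

```bash
python3 look.py d
```

```text
[('top', 0, 0.0), ('side', 14, 0.418)]
t 7.1 p [0.6946 0.0443 0.1367] A 59.08 q [ 0.46  0.6  -0.82  1.41  0.44  1.32  0.65] F [ 0.7  0.8 -0.6] w 0.206
```

Emit:
{"op": "servo_tool", "data": {"dp": [[0,0,0],[0,0,0],[0,0,0],[0,0,0],[0,0,0]], "yaw": [-0.8,-0.8,-0.8,-0.8,-0.8]}}

```text
time: 7.6
position: [0.6935, 0.0432, 0.1372]
tool_rot: [0.091, 1.57, -0.094]
ft_force: [-3.4, -1.8, 4.1]
grip_width: 0.173
```

```bash
python3 look.py e
```

```text
[('top', 0, 0.0), ('side', 0, 0.0)]
t 7.7 p [0.6935 0.0432 0.1372] A 83.08 q [ 0.5   0.63 -0.9   1.41  0.49  1.34  1.04] F [-3.8 -2.   4.6] w 0.169
```

View pics/e.png

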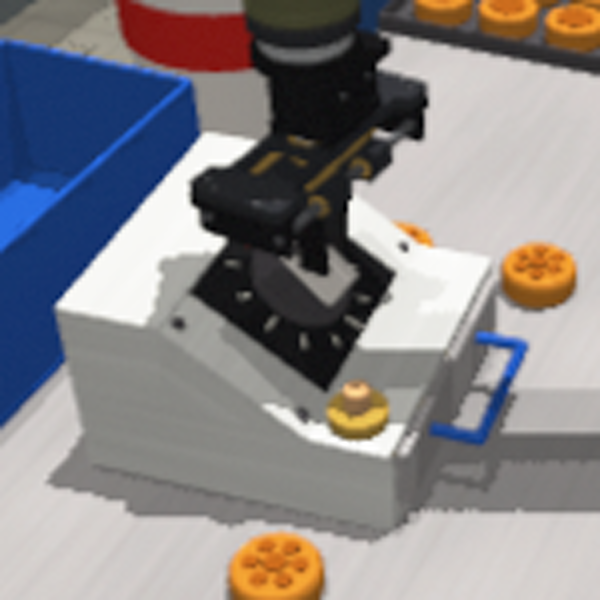

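Emit:
{"op": "servo_tool", "data": {"dp": [[0,0,0],[0,0,0],[0,0,0],[0,0,0],[0,0,0]], "yaw": [-0.8,-0.8,-0.8,-0.8,-0.8]}}

```text
time: 8.2
position: [0.694, 0.0424, 0.1365]
tool_rot: [-0.236, 1.559, 0.232]
ft_force: [-1.9, -1.5, 2.7]
grip_width: 0.171
```

Emit:
{"op": "servo_tool", "data": {"dp": [[0,0,0],[0,0,0],[0,0,0],[0,0,0],[0,0,0]], "yaw": [-0.8,-0.8,-0.8,-0.8,-0.7]}}

```text
time: 8.7
position: [0.6941, 0.0411, 0.1372]
tool_rot: [-0.555, 1.502, 0.549]
ft_force: [-4.8, -3.4, 6.3]
grip_width: 0.2
```

```bash
python3 look.py f
```

```text
[('top', 0, 0.0), ('side', 6, -0.483)]
t 8.8 p [0.6941 0.0411 0.1371] A 130.34 q [ 0.58  0.7  -1.05  1.4   0.61  1.39  1.8 ] F [-3.6 -3.2  5.6] w 0.2
```

View pics/f.png

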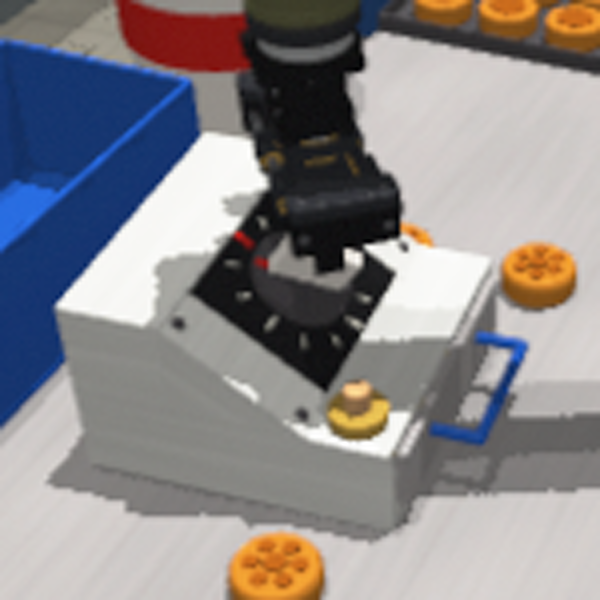

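```bash
cat > nose.py <<'E'
import sys
from h import *
p=cv2.imread(f'pics/side_{sys.argv[1]}.png')[:,:,::-1].astype(int);g0=float(sys.argv[2])
red=(p[...,0]-np.maximum(p[...,1],p[...,2])).clip(0)
n,l,S,c=cv2.connectedComponentsWithStats((red>30).astype(np.uint8))
for i in range(1,n):
    x,y=c[i]
    if 170<x<245 and 160<y<215: 
        m=l==i;w=red*m;v,u=np.nonzero(m);print('blob',S[i,4],np.average(u,weights=red[m]).round(2),np.average(v,weights=red[m]).round(2))
for th in np.arange(g0-.18,g0+.19,.06):
  for r,s in((.036,.008),):
    q=W((.114+r*np.cos(th)*np.cos(k)-s*np.sin(k),-r*np.sin(th),.113+r*np.cos(th)*np.sin(k)+s*np.cos(k)));print(round(th,3),proj('side',[q])[0].round(2))
q=W((.114+.052*np.cos(k),0,.113+.052*np.sin(k)));print('12mark',proj('side',[q])[0].round(2))
E
python3 nose.py f -.524; python3 nose.py a .54
```

```text
blob 29 233.69 178.04
blob 16 190.35 179.33
blob 9 194.88 185.17
-0.704 [195.25 187.84]
-0.644 [195.11 187.23]
-0.584 [195.01 186.62]
-0.524 [194.96 186.03]
-0.464 [194.94 185.45]
-0.404 [194.96 184.88]
-0.344 [195.02 184.33]
12mark [190.53 179.84]
blob 27 208.73 177.17
blob 31 233.55 177.94
blob 9 199.94 178.06
blob 18 190.53 179.46
0.36 [198.46 179.66]
0.42 [198.95 179.45]
0.48 [199.46 179.28]
0.54 [200.   179.14]
0.6 [200.55 179.04]
0.66 [201.12 178.98]
0.72 [201.71 178.94]
12mark [190.53 179.84]
```

Emit:
{"op": "servo_tool", "data": {"dp": [[0,0,0],[0,0,0],[0,0,0],[0,0,0],[0,0,0]], "yaw": [-0.1,0,0,0,0]}}

```text
time: 9.3
position: [0.6942, 0.0411, 0.1372]
tool_rot: [-0.561, 1.5, 0.555]
ft_force: [-3.8, -3.5, 6.2]
grip_width: 0.199
```

Emit:
{"op": "servo_tool", "data": {"dp": [[0,0,0],[0,0,0],[0,0,0],[0,0,0],[0,0,0]], "yaw": [0,0,0,0,0]}}

```text
time: 9.8
position: [0.6942, 0.0411, 0.1372]
tool_rot: [-0.561, 1.5, 0.555]
ft_force: [-3.9, -4.1, 5.4]
grip_width: 0.199
```

```bash
python3 look.py g; python3 nose.py g -.524
```

```text
[('top', 0, 0.0), ('side', 7, -0.517)]
t 9.9 p [0.6942 0.0411 0.1372] A 130.84 q [ 0.58  0.7  -1.05  1.4   0.61  1.39  1.81] F [-4.3 -4.4  5. ] w 0.201
blob 28 233.83 178.12
blob 17 190.37 179.27
blob 9 194.88 185.17
-0.704 [195.25 187.84]
-0.644 [195.11 187.23]
-0.584 [195.01 186.62]
-0.524 [194.96 186.03]
-0.464 [194.94 185.45]
-0.404 [194.96 184.88]
-0.344 [195.02 184.33]
12mark [190.53 179.84]
```

Emit:
{"op": "servo_tool", "data": {"dp": [[0,0,0],[0,0,0],[0,0,0],[0,0,0],[0,0,0]], "yaw": [0.8,0.8,0.8,0.8,0.8]}}

```text
time: 10.4
position: [0.6945, 0.0426, 0.1369]
tool_rot: [-0.231, 1.558, 0.228]
ft_force: [-0.8, -1.8, 2.0]
grip_width: 0.173
```

Emit:
{"op": "servo_tool", "data": {"dp": [[0,0,0],[0,0,0],[0,0,0],[0,0,0],[0,0,0]], "yaw": [0.8,0.8,0.8,0.8,0.8]}}

```text
time: 10.9
position: [0.6944, 0.0432, 0.1364]
tool_rot: [0.098, 1.568, -0.1]
ft_force: [-1.3, -0.6, 1.1]
grip_width: 0.177
```

Emit:
{"op": "servo_tool", "data": {"dp": [[0,0,0],[0,0,0],[0,0,0],[0,0,0],[0,0,0]], "yaw": [0.8,0.8,0.8,0.8,0.8]}}

```text
time: 11.4
position: [0.6938, 0.0446, 0.1373]
tool_rot: [0.426, 1.529, -0.426]
ft_force: [-2.7, -0.0, 3.6]
grip_width: 0.203
```

```bash
python3 look.py i; python3 nose.py i .8
```

```text
[('top', 0, 0.0), ('side', 15, 0.41)]
t 11.5 p [0.6938 0.0446 0.1372] A 59.03 q [ 0.46  0.6  -0.82  1.41  0.44  1.32  0.65] F [-5.   0.5  4.5] w 0.198
blob 31 233.55 177.94
blob 10 199.81 178.01
blob 11 209.93 179.51
blob 12 191.4 180.02
0.62 [200.74 179.02]
0.68 [201.32 178.96]
0.74 [201.91 178.94]
0.8 [202.51 178.96]
0.86 [203.13 179.01]
0.92 [203.75 179.1 ]
0.98 [204.38 179.22]
12mark [190.53 179.84]
```

View pics/i.png

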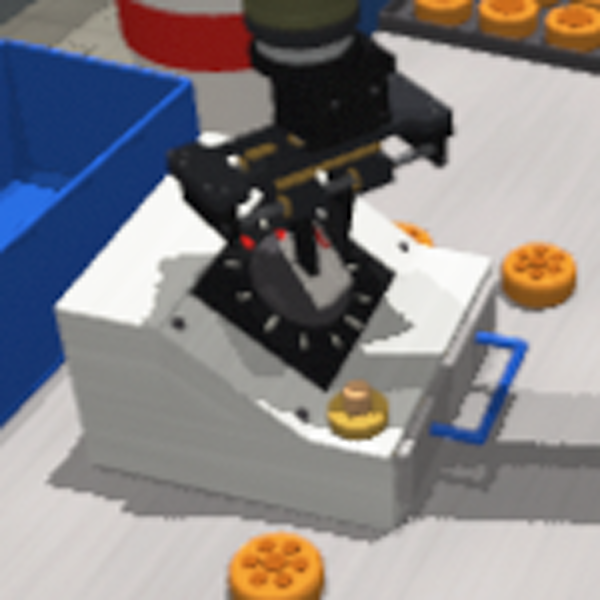

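Emit:
{"op": "servo_tool", "data": {"dp": [[0,0,0],[0,0,0],[0,0,0],[0,0,0],[0,0,0]], "yaw": [0.8,0.8,0.8,0.8,0.8]}}

```text
time: 12.0
position: [0.6944, 0.0462, 0.1378]
tool_rot: [0.75, 1.438, -0.746]
ft_force: [-3.3, 3.0, 6.9]
grip_width: 0.217
```

```bash
python3 look.py j; python3 nose.py j .95
```

```text
[('top', 0, 0.0), ('side', 11, 0.878)]
t 12.1 p [0.6944 0.0462 0.1378] A 35.14 q [ 0.41  0.57 -0.74  1.41  0.39  1.31  0.26] F [-3.9  2.   7.6] w 0.22
blob 17 210.31 177.54
blob 31 233.55 177.95
blob 17 190.47 179.37
0.77 [202.21 178.95]
0.83 [202.82 178.98]
0.89 [203.44 179.05]
0.95 [204.06 179.15]
1.01 [204.7  179.29]
1.07 [205.33 179.46]
1.13 [205.97 179.67]
12mark [190.53 179.84]
```

View pics/j.png

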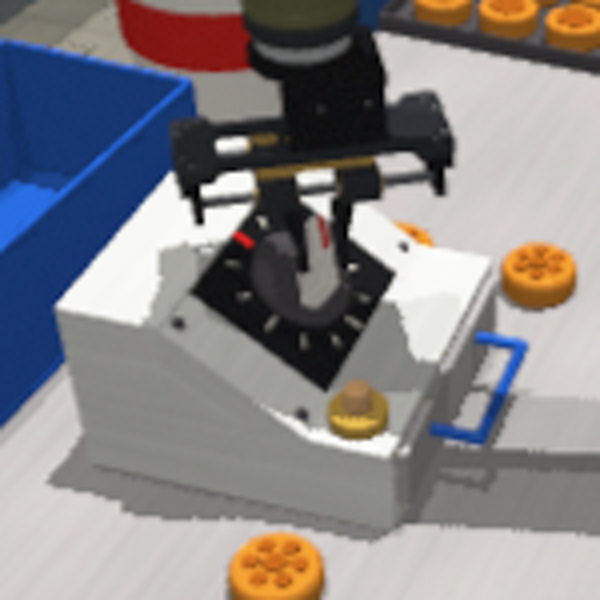

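Emit:
{"op": "servo_tool", "data": {"dp": [[0,0,0],[0,0,0],[0,0,0],[0,0,0],[0,0,0]], "yaw": [0.45,0.45,0,0,0]}}

```text
time: 12.6
position: [0.6947, 0.0464, 0.138]
tool_rot: [0.82, 1.411, -0.815]
ft_force: [-2.2, 2.9, 6.7]
grip_width: 0.218
```

```bash
python3 look.py l
cat > ov.py <<'E'
import sys
from h import *
t=sys.argv[1];o=[]
for th in map(float,sys.argv[2:]):
    a=cv2.imread(f'pics/side_{t}.png');f=8;x0,y0=180,160
    im=cv2.resize(a[y0:y0+60,x0:x0+50],None,fx=f,fy=f,interpolation=cv2.INTER_CUBIC)
    def P(x,y,s): # dial frame: x along bar, y left across
        u=x*np.cos(th)+y*np.sin(th);l=-x*np.sin(th)+y*np.cos(th)
        q=proj('side',[W((.114+u*np.cos(k)-s*np.sin(k),l,.113+u*np.sin(k)+s*np.cos(k)))])[0]
        q=q+[-.1,-.4]
        return ((q-[x0,y0]+.5)*f).astype(int)
    for s,c in((.044,(0,255,0)),(.010,(255,255,0))):
        cv2.polylines(im,[np.array([P(.03,.007,s),P(.03,-.007,s),P(-.03,-.007,s),P(-.03,.007,s)])],True,c,1)
    cv2.putText(im,str(th),(5,15),0,.5,(0,0,255),1);o.append(im[:,:390] if len(sys.argv)>3 else im)
cv2.imwrite(f'pics/ov_{t}.png',np.hstack(o))
E
python3 ov.py l .93 1.05
```

```text
[('top', 0, 0.0), ('side', 8, 0.993)]
t 12.7 p [0.6947 0.0464 0.138 ] A 29.84 q [ 0.4   0.57 -0.72  1.41  0.38  1.3   0.18] F [-2.  2.  7.] w 0.223
```

View pics/ov_l.png

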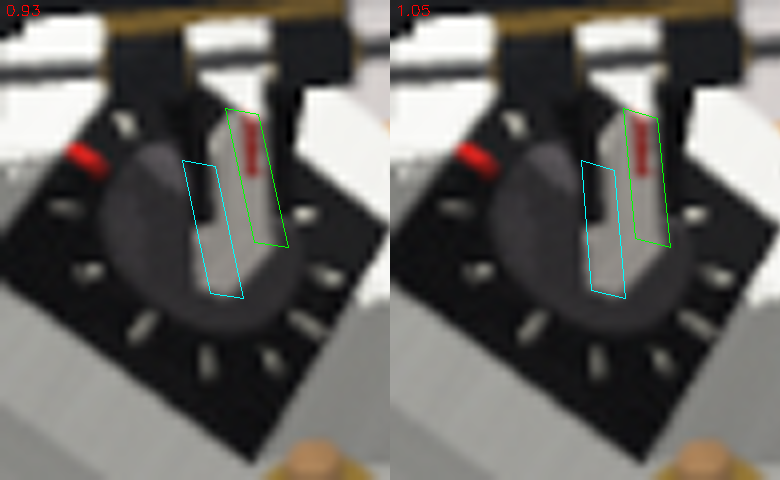

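Emit:
{"op": "servo_tool", "data": {"dp": [[0,0,0],[0,0,0],[0,0,0],[0,0,0],[0,0,0]], "yaw": [0,0,0,0,0]}}

```text
time: 13.2
position: [0.6947, 0.0464, 0.138]
tool_rot: [0.82, 1.411, -0.815]
ft_force: [-2.4, 2.5, 7.2]
grip_width: 0.222
```

Emit:
{"op": "servo_tool", "data": {"dp": [[0,0,0],[0,0,0],[0,0,0],[0,0,0],[0,0,0]], "yaw": [0,0,0,0,0]}}

```text
time: 13.7
position: [0.6947, 0.0464, 0.138]
tool_rot: [0.82, 1.411, -0.815]
ft_force: [-1.4, 2.6, 6.7]
grip_width: 0.222
```

```bash
python3 look.py m; python3 ov.py m 1.0 1.1
```

```text
[('top', 0, 0.0), ('side', 7, 0.995)]
t 13.8 p [0.6947 0.0464 0.138 ] A 29.85 q [ 0.4   0.57 -0.72  1.41  0.38  1.3   0.18] F [-2.9  2.4  7. ] w 0.217
```

View pics/ov_m.png

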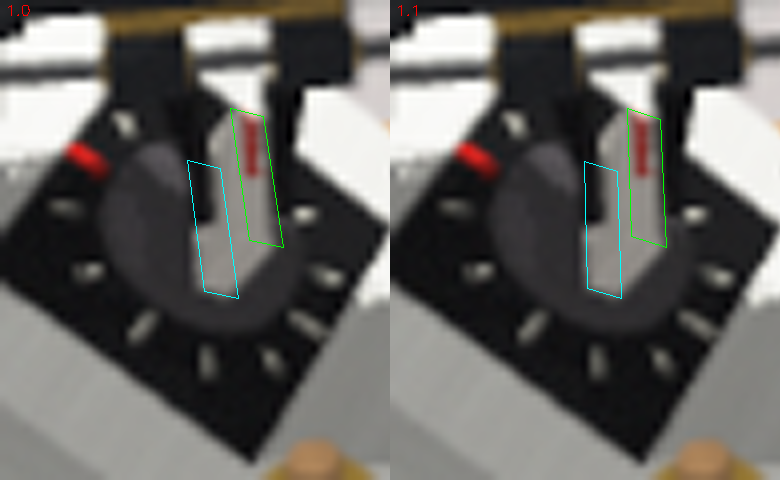

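Emit:
{"op": "servo_tool", "data": {"dp": [[0,0,0],[0,0,0],[0,0,0],[0,0,0],[0,0,0]], "yaw": [-0.8,-0.8,-0.8,-0.8,-0.8]}}

```text
time: 14.3
position: [0.6938, 0.0449, 0.1378]
tool_rot: [0.493, 1.515, -0.492]
ft_force: [-4.1, -0.1, 7.9]
grip_width: 0.207
```

Emit:
{"op": "servo_tool", "data": {"dp": [[0,0,0],[0,0,0],[0,0,0],[0,0,0],[0,0,0]], "yaw": [-0.8,-0.8,-0.8,-0.8,-0.8]}}

```text
time: 14.8
position: [0.6938, 0.0433, 0.1373]
tool_rot: [0.165, 1.565, -0.167]
ft_force: [-3.5, -1.9, 6.3]
grip_width: 0.181
```

Emit:
{"op": "servo_tool", "data": {"dp": [[0,0,0],[0,0,0],[0,0,0],[0,0,0],[0,0,0]], "yaw": [-0.8,-0.8,-0.8,-0.5,0]}}

```text
time: 15.3
position: [0.6943, 0.0428, 0.1364]
tool_rot: [-0.071, 1.57, 0.069]
ft_force: [-2.4, -2.2, 3.6]
grip_width: 0.156
```

Emit:
{"op": "servo_tool", "data": {"dp": [[0,0,0],[0,0,0],[0,0,0],[0,0,0],[0,0,0]], "yaw": [0,0,0,0,0]}}

```text
time: 15.8
position: [0.6943, 0.0429, 0.1364]
tool_rot: [-0.07, 1.57, 0.067]
ft_force: [-2.2, -4.8, 4.9]
grip_width: 0.161
```

Emit:
{"op": "servo_tool", "data": {"dp": [[0,0,0],[0,0,0],[0,0,0],[0,0,0],[0,0,0]], "yaw": [0,0,0,0,0]}}

```text
time: 16.3
position: [0.6943, 0.0429, 0.1364]
tool_rot: [-0.07, 1.57, 0.067]
ft_force: [-3.6, -4.6, 4.5]
grip_width: 0.16
```

```bash
python3 look.py n;  python3 ov.py n -0.05 0.05
```

```text
[('top', 0, 0.0), ('side', 0, 0.0)]
t 16.4 p [0.6943 0.0428 0.1364] A 95.01 q [ 0.52  0.64 -0.93  1.41  0.52  1.35  1.23] F [-3.2 -4.4  4.2] w 0.156
```

View pics/ov_n.png

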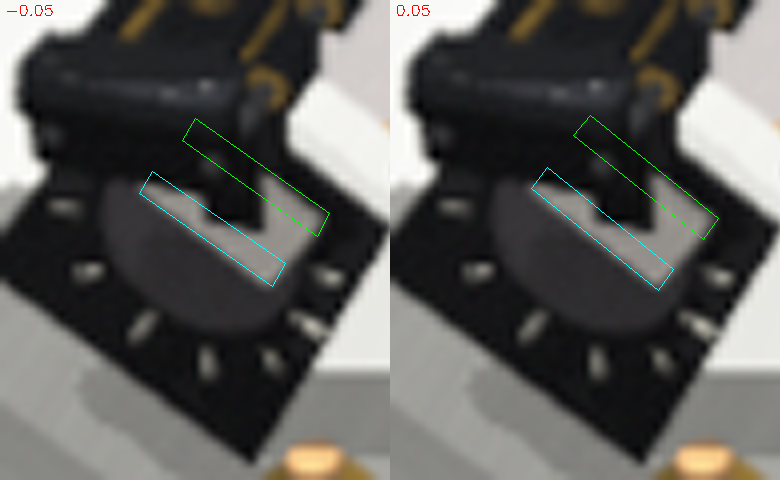

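Emit:
{"op": "servo_tool", "data": {"dp": [[0,0,0],[0,0,0],[0,0,0],[0,0,0],[0,0,0]], "yaw": [0,0,0,0,0], "fingers": 0.34}}

```text
time: 16.9
position: [0.6943, 0.0445, 0.1361]
tool_rot: [-0.069, 1.57, 0.07]
ft_force: [0.1, -0.3, 0.1]
grip_width: 0.335
```

Emit:
{"op": "servo_tool", "data": {"dp": [[-0.6,0,0],[-0.8,0,0],[-0.8,0,0],[-0.8,0,0],[-0.3,0,0]], "yaw": [0,0,0,0,0]}}

```text
time: 17.4
position: [0.6954, 0.0447, 0.2224]
tool_rot: [-0.069, 1.565, 0.07]
ft_force: [-0.1, -0.7, -0.4]
grip_width: 0.334
```

```bash
python3 look.py o;  python3 ov.py o -0.05 0.05
```

```text
[('top', 0, 0.0), ('side', 21, 0.025)]
t 17.5 p [0.695  0.0445 0.2208] A 95.07 q [ 0.52  0.59 -0.96  1.3   0.48  1.48  1.26] F [0.1 0.4 0.2] w 0.341
```

View pics/ov_o.png

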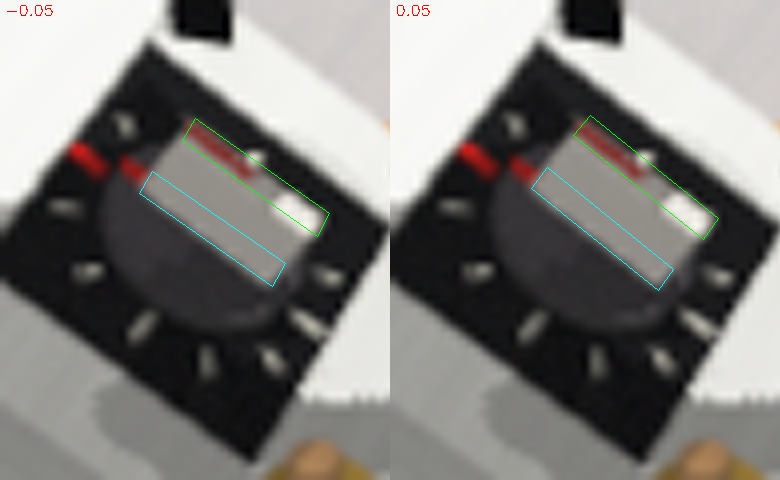

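Emit:
{"op": "servo_tool", "data": {"dp": [[0,0,-0.9],[0,0,-0.9],[0,0,-0.9],[0,0,-0.9],[0,0,-0.9]], "yaw": [0,0,0,0,0]}}

```text
time: 18.0
position: [0.5807, 0.0338, 0.2175]
tool_rot: [-0.069, 1.572, 0.069]
ft_force: [0.9, -0.3, -0.2]
grip_width: 0.337
```

Emit:
{"op": "servo_tool", "data": {"dp": [[0,0,-0.9],[0,0,-0.15],[0,0,0],[0,0,0],[0,0,0]], "yaw": [0,0,1,1,1]}}

```text
time: 18.5
position: [0.5565, 0.0314, 0.2183]
tool_rot: [0.181, 1.563, -0.181]
ft_force: [-0.0, 0.5, -0.3]
grip_width: 0.337
```

Emit:
{"op": "servo_tool", "data": {"dp": [[0,0,0],[0,0,0],[0,0,0],[0,0,0],[0,0,0]], "yaw": [1,1,1,1,1]}}

```text
time: 19.0
position: [0.5565, 0.0317, 0.2182]
tool_rot: [0.59, 1.49, -0.589]
ft_force: [-0.8, -0.5, 0.3]
grip_width: 0.34
```

Emit:
{"op": "servo_tool", "data": {"dp": [[0,0,0],[0,0,0],[0,0,0],[0,0,0],[0,0,0]], "yaw": [1,1,1,1,1]}}

```text
time: 19.5
position: [0.5565, 0.0317, 0.2181]
tool_rot: [0.99, 1.334, -0.99]
ft_force: [0.4, 0.1, 0.4]
grip_width: 0.339
```

Emit:
{"op": "servo_tool", "data": {"dp": [[0,0,0],[0,0,0],[0,0,0],[0,0,0],[0,0,0]], "yaw": [1,1,0,0,0]}}

```text
time: 20.0
position: [0.5562, 0.0317, 0.2185]
tool_rot: [1.142, 1.251, -1.143]
ft_force: [0.7, 0.9, 0.6]
grip_width: 0.339
```

```bash
python3 look.py p
python3 - <<'E'
from h import *
o=[]
for n in('top','side'):
    p,d=ctrl.get_image(n);C=(cloud(n,d)-TB)@RB;q=p.astype(int)
    m=(q[...,2]-q[...,0]>50)&(C[...,0]<.02)&(C[...,0]>-.09)&(np.abs(C[...,1])<.08)&(C[...,2]>.02)
    m2=m&(C[...,0]<-.035);print(n,m.sum(),C[m].min(0).round(3),C[m].max(0).round(3),np.median(C[m2],0).round(4))
st()
cv2.imwrite('pics/p2.png',np.hstack([cv2.resize(a,(400,400)) for a in (cv2.imread('pics/top_p.png')[80:210,180:310],cv2.imread('pics/side_p.png')[120:270,130:280])]))
E
```

```text
[('top', 2, 0.054), ('side', 31, 0.032)]
t 20.1 p [0.5561 0.0317 0.2186] A 5.13 q [ 0.66  0.21 -0.86  1.67  0.16  1.34 -0.14] F [-0.3 -0.6 -0.1] w 0.34Traceback (most recent call last):
  File "<stdin>", line 6, in <module>
    return umr_minimum(a, axis, None, out, keepdims, initial, where)
ValueError: zero-size array to reduction operation minimum which has no identity
```

Run:
```python
from h import *
o=[]
for n,src in(('top',0),('side',0)):
    z=np.load(n+'0.npz');p,d=z['p'],z['d'];C=(cloud(n,d)-TB)@RB;q=p.astype(int)
    m=(q[...,2]-q[...,0]>40)&(C[...,0]<.02)&(C[...,0]>-.09)&(np.abs(C[...,1])<.08)&(C[...,2]>.02)
    m2=m&(C[...,0]<-.035)&(np.abs(C[...,1])<.05);print(n,m.sum(),C[m].min(0).round(3),C[m].max(0).round(3),np.median(C[m2],0).round(4),C[m2].mean(0).round(4))
cv2.imwrite('pics/p2.png',np.hstack([cv2.resize(a,(400,400)) for a in (cv2.imread('pics/top_p.png')[80:210,180:310],cv2.imread('pics/side_p.png')[120:270,150:300])]))
```

```text
top 146 [-0.046 -0.061  0.045] [-0.006  0.057  0.058] [-0.042   0.0007  0.05  ] [-0.042   0.0005  0.0502]
side 161 [-0.047 -0.06   0.037] [-0.005  0.063  0.055] [-0.0435  0.0031  0.051 ] [-0.0434  0.0018  0.0507]
```

View pics/p2.png

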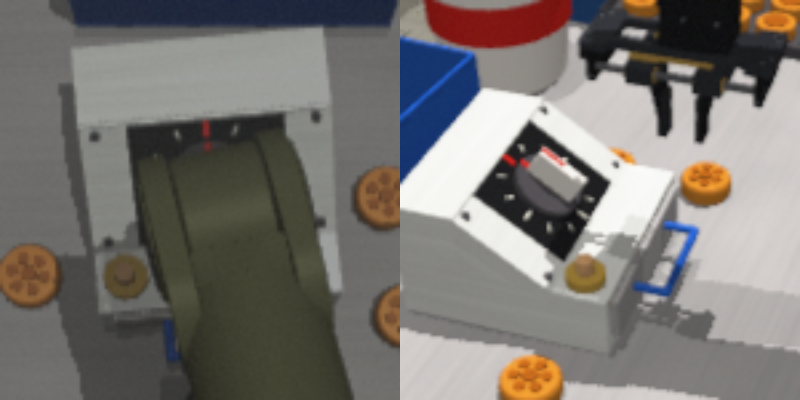

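Emit:
{"op": "servo_tool", "data": {"dp": [[0.9,0,0],[0.9,0,0],[0.9,0,0],[0.9,0,0],[0.6,0,0]], "yaw": [0,0,0,0,0]}}

```text
time: 20.65
position: [0.5553, 0.0315, 0.1122]
tool_rot: [1.143, 1.251, -1.145]
ft_force: [0.7, -0.9, 1.4]
grip_width: 0.342
```

```bash
python3 look.py q
```

```text
[('top', 17, 0.115), ('side', 31, 0.042)]
t 20.75 p [0.5545 0.0314 0.1117] A 5.09 q [ 0.62  0.31 -0.84  1.8   0.25  1.15 -0.21] F [ 0.1 -0.4  0.2] w 0.341
```

View pics/q.png

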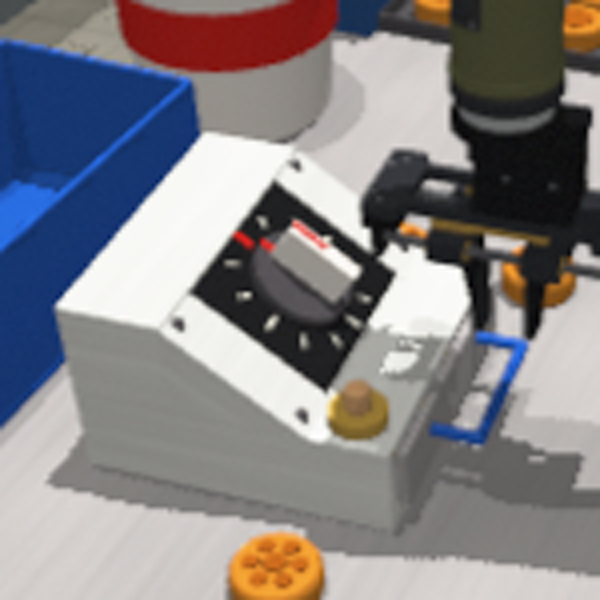

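Run:
```python
from h import *
p=cv2.imread('pics/top_q.png');x0,y0=225,110
o=[]
for th in(0,.1):
    f=8;im=cv2.resize(p[y0:y0+60,x0:x0+48],None,fx=f,fy=f,interpolation=cv2.INTER_CUBIC)
    def P(x,y,s):
        u=x*np.cos(th)+y*np.sin(th);l=-x*np.sin(th)+y*np.cos(th)
        q=proj('top',[W((.114+u*np.cos(k)-s*np.sin(k),l,.113+u*np.sin(k)+s*np.cos(k)))])[0]
        return ((q-[x0,y0]+.5)*f).astype(int)
    for s,c in((.044,(0,255,0)),(.010,(255,255,0))):
        cv2.polylines(im,[np.array([P(.03,.007,s),P(.03,-.007,s),P(-.03,-.007,s),P(-.03,.007,s)])],True,c,1)
    o.append(im)
cv2.imwrite('pics/ovt.png',np.hstack(o))
```

```text
(no output)
```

View pics/ovt.png

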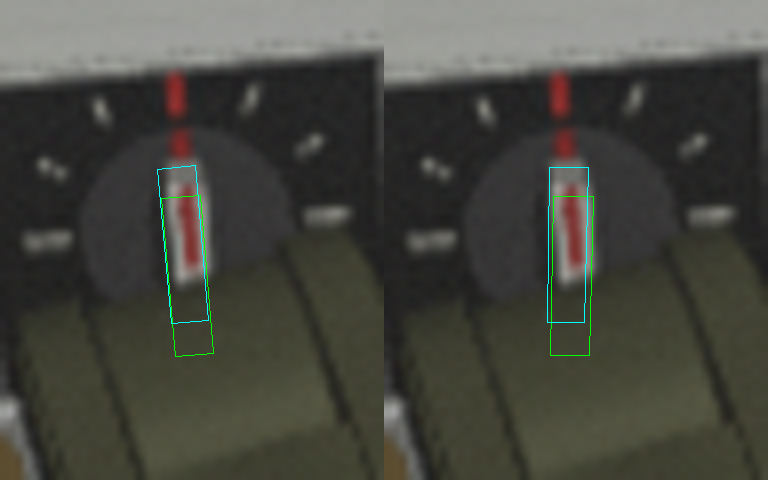

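Emit:
{"op": "servo_tool", "data": {"dp": [[0.4,0.06,0],[0.8,0,0],[0.8,0,0],[0.8,0,0],[0.4,0,0]], "yaw": [0,0,0,0,0]}}

```text
time: 21.25
position: [0.5574, 0.0317, 0.0329]
tool_rot: [1.143, 1.25, -1.144]
ft_force: [-0.5, 0.2, 0.7]
grip_width: 0.339
```

Emit:
{"op": "servo_tool", "data": {"dp": [[0,0,0],[0,0,0],[0,0,0],[0,0,0],[0,0,0]], "yaw": [0,0,0,0,0], "fingers": 0.05, "grip_force": 12}}

```text
time: 21.75
position: [0.5584, 0.0319, 0.0349]
tool_rot: [1.144, 1.248, -1.143]
ft_force: [-0.9, 0.5, 4.4]
grip_width: 0.109
```

```bash
python3 look.py r
```

```text
[('top', 17, 0.119), ('side', 31, 0.031)]
t 21.85 p [0.5584 0.0319 0.0349] A 5.07 q [ 0.57  0.41 -0.79  1.86  0.34  1.01 -0.28] F [-1.9 -0.2  6.4] w 0.109
```

View pics/r.png

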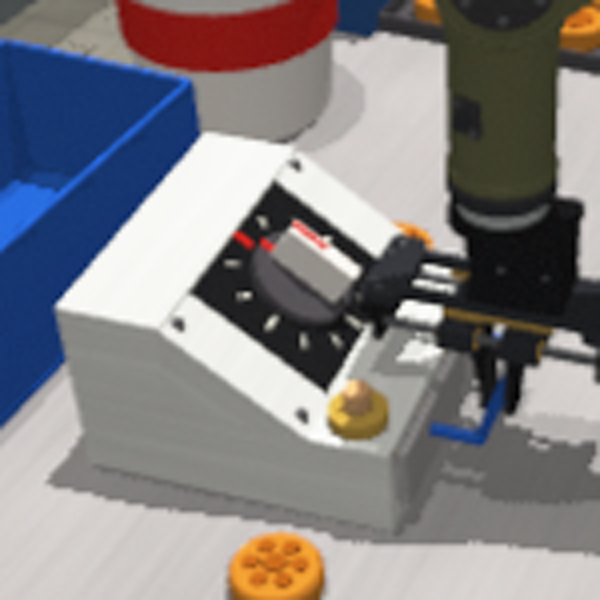

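Emit:
{"op": "servo_tool", "data": {"dp": [[-0.1,0,0],[0,-0.2,0],[0,-0.3,0],[0,-0.3,0],[0,-0.3,0]], "yaw": [0,0,0,0,0]}}

```text
time: 22.35
position: [0.5282, 0.0292, 0.0352]
tool_rot: [1.143, 1.251, -1.145]
ft_force: [2.3, -0.3, -14.9]
grip_width: 0.111
```

```bash
python3 look.py s
```

```text
[('top', 16, 0.117), ('side', 31, 0.021)]
t 22.45 p [0.5268 0.029  0.0352] A 5.07 q [ 0.61  0.35 -0.81  1.93  0.3   0.99 -0.26] F [ -1.8   0.5 -13.6] w 0.106
```

View pics/s.png

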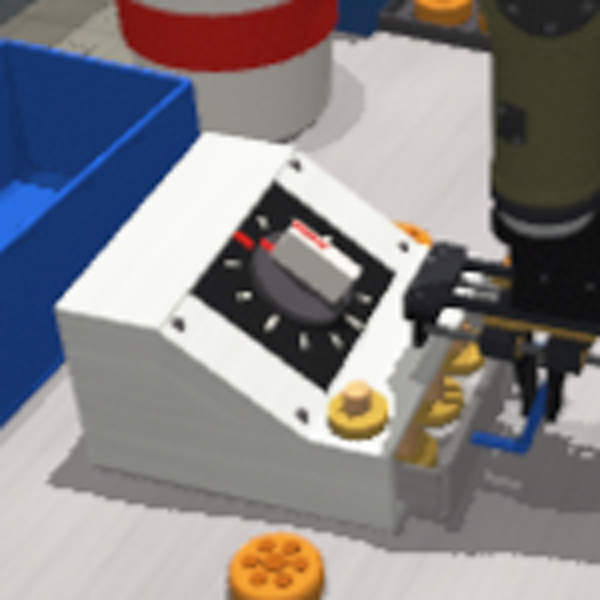

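Emit:
{"op": "servo_tool", "data": {"dp": [[0.07,-0.3,0],[0,-0.4,0],[0,-0.4,0],[0,-0.4,0],[0,-0.3,0]], "yaw": [0,0,0,0,0]}}

```text
time: 22.95
position: [0.4848, 0.0253, 0.0351]
tool_rot: [1.144, 1.249, -1.143]
ft_force: [2.8, -0.3, -7.2]
grip_width: 0.105
```

Emit:
{"op": "servo_tool", "data": {"dp": [[0,-0.15,0],[0,-0.05,0],[0,0,0],[0,0,0],[0,0,0]], "yaw": [0,0,0,0,0]}}

```text
time: 23.45
position: [0.4804, 0.0249, 0.0349]
tool_rot: [1.143, 1.25, -1.145]
ft_force: [-1.9, -0.6, 2.1]
grip_width: 0.106
```

```bash
python3 look.py t
```

```text
[('top', 17, 0.117), ('side', 31, 0.038)]
t 23.55 p [0.4806 0.0249 0.0349] A 5.07 q [ 0.68  0.25 -0.85  2.04  0.23  0.95 -0.2 ] F [-2.1 -0.6  3.2] w 0.109
```

View pics/t.png

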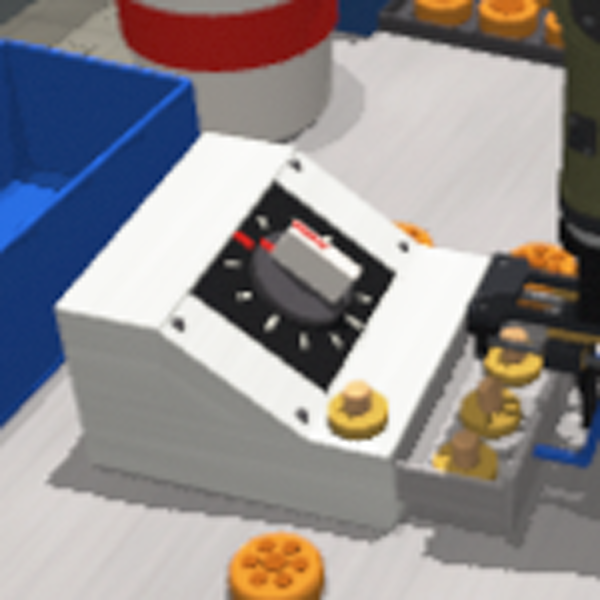

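Emit:
{"op": "servo_tool", "data": {"dp": [[0,-0.1,0],[0,-0.05,0],[0,0,0],[0,0,0],[0,0,0]], "yaw": [0,0,0,0,0]}}

```text
time: 24.05
position: [0.4787, 0.0247, 0.035]
tool_rot: [1.146, 1.247, -1.14]
ft_force: [5.8, -0.7, -3.2]
grip_width: 0.112
```

Emit:
{"op": "servo_tool", "data": {"dp": [[0,0,0],[0,0,0],[0,0,0],[0,0,0],[0,0,0]], "yaw": [0,0,0,0,0], "fingers": 0.3}}

```text
time: 24.55
position: [0.4763, 0.0248, 0.0344]
tool_rot: [1.143, 1.25, -1.144]
ft_force: [-0.4, 0.5, -0.3]
grip_width: 0.295
```

```bash
python3 look.py u
```

```text
[('top', 18, 0.107), ('side', 31, 0.017)]
t 24.65 p [0.4765 0.0247 0.0345] A 5.08 q [ 0.69  0.24 -0.85  2.05  0.22  0.95 -0.2 ] F [ 0.1 -0.3  0. ] w 0.3
```

Emit:
{"op": "servo_tool", "data": {"dp": [[-0.3,0.08,0],[-0.5,0,0],[-0.5,0,0],[-0.6,0,0],[-0.6,0,0]], "yaw": [0,0,0,0,0]}}

```text
time: 25.15
position: [0.4789, 0.0249, 0.0988]
tool_rot: [1.144, 1.249, -1.143]
ft_force: [-0.4, -0.1, 0.5]
grip_width: 0.303
```

Emit:
{"op": "servo_tool", "data": {"dp": [[-0.8,0,0],[-0.8,0,0],[-0.8,0,0],[-0.8,0,0],[0,0,0]], "yaw": [0,0,0,0,0]}}

```text
time: 25.65
position: [0.4807, 0.025, 0.1806]
tool_rot: [1.145, 1.244, -1.14]
ft_force: [-0.7, -0.1, -0.4]
grip_width: 0.297
```

```bash
python3 look.py v
python3 - <<'E'
from h import *
cv2.imwrite('pics/v2.png',np.hstack([cv2.resize(cv2.imread('pics/top_v.png')[70:230,170:330],(400,400)),cv2.resize(cv2.imread('pics/side_v.png')[130:280,130:280],(400,400))]))
p,d=ctrl.get_image('side');C=(cloud('side',d)-TB)@RB;q=p.astype(int)
m=(q[...,2]-q[...,0]>40)&(C[...,0]<-.05)&(C[...,0]>-.2)&(np.abs(C[...,1])<.08)&(C[...,2]>.02)&(C[...,2]<.07)
m2=m&(np.abs(C[...,1])<.05)&(C[...,0]<C[m][:,0].min()+.02);print(m.sum(),C[m].min(0),np.median(C[m2],0))
E
```

```text
[('top', 17, 0.114), ('side', 31, 0.052)]
t 25.75 p [0.4788 0.0247 0.1777] A 5.06 q [ 0.78  0.02 -0.88  1.9   0.02  1.23 -0.02] F [ 0.9  0.5 -0.4] w 0.3
153 [-0.12743839 -0.059072    0.04212495] [-0.12383279 -0.00335591  0.05092183]
```

View pics/v2.png

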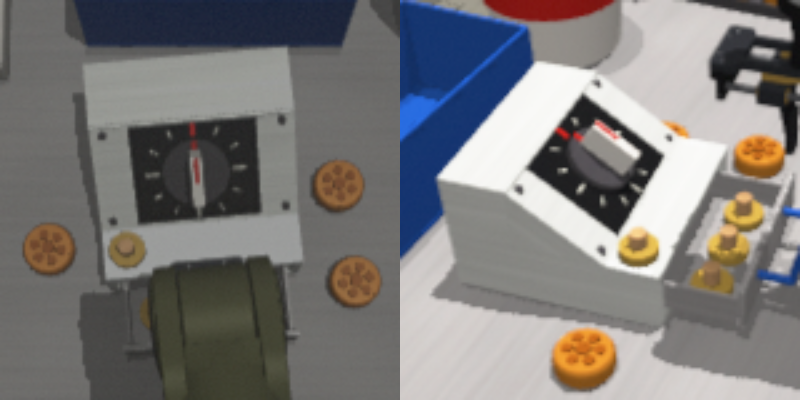

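View pics/top_v.png

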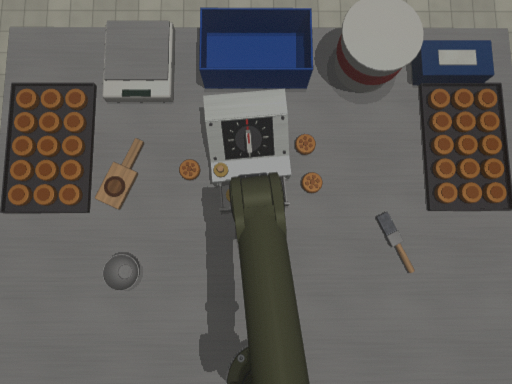

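```bash
python3 -c "
from h import *
st();print(ctrl.close_job())"
```

```text
t 25.8 p [0.4783 0.0247 0.1769] A 5.06 q [ 0.78  0.02 -0.88  1.9   0.02  1.23 -0.02] F [ 0.1 -0.5 -0.8] w 0.299
the job is handed in; nothing more can be done
None
```

I gripped the dial bar and turned it left to 11, right to 2 and left to 12, pausing at least 1 s on each. Then I pulled the drawer by its handle to the stop, let go and lifted clear. I handed the job in at 25.8 s; it gave no verdict.

**Dial stops:**

| Stop | Side camera | Target |
|---|---|---|
| 11 | about -0.52 rad | -0.524 rad |
| 2 | 1.00 rad from the red pixels, about 1.05 to 1.1 from matching the bar's outline | 1.047 rad |
| 12 | 0.02 to 0.05 rad | 0 rad |

**Disagreement on 12:** the top camera's red-pixel figure was about 0.11 rad. That camera's image showed the red nose in line with the 12 mark, so I put the difference down to a sideways offset of about one pixel in its calibration.

**Drawer:** the side camera shows the handle about 80 mm further out than at the start. The stop pushed back with about 6 N before I let go.

**Loose things:** in the last top picture the stamp, mooncakes, bowl, brush and paddle look to be where they were at the start. I compared them by eye and did not measure them.

**Robot at the end:** it was clear of the box and the measured force was about zero. The largest wrist force in any reading was about 15 N, during the pull.

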